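# Slide the dosing carriage home past its spring catch

## Robot

A 6-joint arm with a two-finger parallel gripper is mounted at the origin on the work surface. World frame = base frame: x ahead of the robot, y to its left, z up, the work surface at z = 0. Lengths are in m, angles in degrees, forces in N, time in s.
With the tool pointing down it reaches from about 0.375 to 0.9 m from the base axis. Payload 3.1 kg.
Tool frame: the origin (TCP) lies at the very end of the fingers, on their centre line; the grasp point (between the pads) lies 19 mm behind it; z points along the fingers, y is the line along which they close (so a half turn about z gives the same grasp; the last joint's range is limited). The gripper opens to 87 mm and grips with 3 to 60 N. Pads are 19 mm wide; open, the fingers measure 117 mm over their backs; the gripper's body (75 mm by 190 mm) begins 51 mm behind the grasp point.
Start: joints at [-77.779, 30.224, 82.088, -0, 67.689, -10.227], TCP at [0.239, -0.578, 0.223] pointing down, gripper open.
Joint ranges: [-176.69, 176.69], [-43.24, 126.21], [12.49, 139.97], [-82, 262], [0, 151.66], [-163.58, 163.58]. Speed limits (degrees/s): [159.86, 159.86, 180, 180, 180, 180].

## Interface

Orientations are given as a 3x3 rotation matrix whose columns are the frame's x, y, z axes.
In Python, from rig import bot, imaging gives the robot as it stands.
- The arm moves only by the tool drive_tool, never from a script. Its argument "deltas" is text: rows parted by semicolons, each of 5 numbers parted by spaces: the finger opening in mm, from 0 to 87, then the shift along the world's x, y, z in mm, then the turn about the world's z in rad. In form: jaw dx dy dz twist; .... A call has 1 to 12 rows; each row is the pose to reach, as a shift and turn from the pose commanded when the call began; what a row does not reach only later rows make up. A row lasts 1/10 s, in which the tool goes at most 50 mm and 8.59 degrees, less where a joint would pass 70% of its speed; a pose out of reach is approached as far as the arm can. A call with a gripper value outside its range is refused whole. The fingers move at their own pace and stop on an object; the grip force is fixed at half the most. Time passes only in rows, so rows that repeat a pose let the fingers close. It gives the time, the measured TCP pose, the force, the opening and the grip force at its end, in the units of the state.
- bot.read_state(): the state, without advancing time (a new reading comes with each control period).
- imaging.capture(name): name is "scene" or "top" or "wrist"; returns the picture (480x640x3 uint8, red, green, blue); there is no depth.
- imaging.camera_model(name): a dict with "fx", "fy", "cx", "cy" (pixels), "T" (4x4, takes a point from camera to world coordinates). Camera axes: x right, y down, z forward; pixel columns grow to the right and rows downward; lengths in m; the calibration is good to about 2 mm. A picture is of the moment at which its call begins: read the wrist's pose just before it. camera_model takes no time and is no camera call; for the wrist camera it gives the pose at the moment of the call.
- bot.hand_in(): hands the job in; it is judged then, once.
The state is a dict: "time_s": time; "joint_positions": joint angles; "qvel": joint speeds; "tau": joint torques, N m; "position": TCP position; "tcp_rot": TCP orientation; "force": force on the tool from outside, world axes, zero at the start; "moment": the same for the moment, N m; "opening": opening from 0.0 (shut) to 1.0 (fully open); "grasp_force": force on a finger pad.
Only numpy, scipy, OpenCV 4.12 (cv2) and the standard library are available. Lean on these libraries where they do the work, as an engineer would, in place of code of your own. Each camera call takes 0.05 s, during which the arm holds its last target. There are 200 camera calls.

## Task

Press the dosing board's long spring bar down with the shut fingertips, so that its catch pin drops out of the carriage's way, and, keeping the bar held down all the while, push the carriage by the rear end of its wing along the rails right up to the end stop under the nozzle. Only then lift off the bar, so that the pin springs up behind the carriage and locks it. Just press and push: do not lift or tip the two jars riding in the carriage, and leave everything else where it stands.

Things in the scene. Friction and masses are not known exactly. Their poses are not given: they have to be found in the camera images.
- station: white dosing board, 270 x 480 x 10 mm, fixed to the table, somewhat turned. Origin: on the table under the catch pin; z up; +y is the way the carriage slides home, -x is the robot's side. The board spans x -130..+140, y -270..+210 mm. Two low aluminium rails run along y.
- end_stop (a point): top middle of the aluminium end stop, a 110 x 12 x 50 mm plate across the rails' +y end (station x 0, y +151 mm, 60 mm above the table).
- nozzle (a point): mouth of the dosing nozzle over the track (station x +10, y +115 mm, 125 mm above the table). Its white pipe, 18 mm thick, arches up to 164 mm above the table from a post on the board's far side (station x +105, y +115 mm).
- catch_bar (a joint): spring plunger, m: 0 = up (at rest), 0.016 = fully pressed down. One steel piece: a pin between the rails and a flat bar beside the track on the robot's side. Moves straight down; the spring pushes back with 2.5 N at the top, 7.5 N at the bottom. Bar top 42 mm above the table when up. The pin clears the carriage from 0.008 on; press to at least 0.011 to be sure.
- bar_top (a point): middle of the top face of the plunger's bar (moves with it). The bar is 30 mm wide (station x -100..-70 mm) and 255 mm long (station y -240..+15 mm) and may be pressed anywhere along its length that the carriage's wing does not cover.
- pin_top (a point): centre of the top of the round catch pin, 12 mm across (station x 0, y 0; moves with the bar). Up, it stands 42 mm above the table and blocks the carriage, whose underside is 34 mm above the table.
- carriage (a joint): how far the carriage has slid along the station's +y, m: starts between 0 and 0.013, meets the pin at 0.030 if that is up, reaches the end stop at 0.180; the pin is free to rise behind it from 0.172 on. Slides with about 1.5 N of friction and stays where it is left.
- wing_face (a point): middle of the rear (-y) end face of the carriage's wing, where to push: 55 mm wide, 32 mm high (50 to 82 mm above the table), level with the carriage's rear end, station x -100..-45 mm; this point lies over the bar's middle line. The wing is a grey block on the carriage's robot side, reaching 95 mm from this face to +y, 8 mm above the raised bar.
- tray_center (a point): centre of the carriage's tray floor (42 mm above the table). The carriage is a grey plastic tray, 90 mm (x) by 130 mm (y), rim 56 mm above the table, with two wells in a row along y.
- jar_front: squat clear jar with a white lid, 44 mm across, 55 mm tall, loose in the front (+y) well of the carriage; origin at the centre of its underside.
- jar_rear: the same jar in the rear (-y) well.
- elbow: white plastic pipe elbow, two 50 mm legs, 42 mm thick, lying on the station's board. Bystander.
- supplement: white bottle with black cap, 48 mm across, 105 mm tall, standing on the station's board. Bystander.
- vial: small glass vial, 26 mm across, 45 mm tall, standing on the station's board. Bystander.
- valve: white pipe ball valve with a red lever, 110 mm long, lying on the table. Bystander.
- brush: brush lying on the table. Bystander.
- screwdriver: screwdriver lying on the table. Bystander.
- beaker: clear plastic beaker, 72 mm across, 80 mm tall, on the table. Bystander.
- buffer: white bottle, 80 mm across, 150 mm tall, on the table. Bystander.
Things that resemble listed ones, but are neither listed nor needed, are in the scene too. Leave any purple look-alike of the jar_front alone. Leave any brown look-alike of the jar_rear alone.

How it is judged:
By the outcome, as a careful person would: the job done as asked, in the order asked, and still so for the second after the job is handed in, with the robot touching nothing.
It also fails if it takes over 38 s, if anything falls off the work surface, if the arm or the gripper's body presses on something with over 40 N, if the wrist force passes 120 N, or if a joint passes its speed limit or range.

## Working session

There is one attempt and no reset: what is moved stays moved. The work goes in short steps, Python scripts to look and compute and a tool call to move; the robot and the scene stay as the last step left them, time stands still between calls to the robot, and variables do not carry over. Pictures are saved under pics/ and viewed, at most 10 in all, crops included, and the job is handed in when it is done.

Besides the shell and the picture viewer there is one more tool, called in YAML: its name, and indented under it one key for each argument. drive_tool: Moves the arm, as the interface text tells. Its arguments: {"type":"object","properties":{"deltas":{"type":"string"}},"required":["deltas"]}

```bash
mkdir -p pics; python3 - <<'E'
from rig import bot, imaging
import cv2
for n in ("scene","top"):
    im=imaging.capture(n); cv2.imwrite(f"pics/{n}0.png",im[:,:,::-1])
    m=imaging.camera_model(n); print(n,m)
s=bot.read_state();print(s["time_s"],s["position"],s["force"])
E
```

```text
scene {'fx': 554.0697492796683, 'fy': 554.0697492796683, 'cx': 313.3587632967959, 'cy': 233.49918443198408, 'T': array([[ 0.74892715,  0.57633184, -0.3270317 ,  1.07679869],
       [ 0.66260118, -0.65744991,  0.35877471, -0.48254824],
       [-0.00823367, -0.48538771, -0.87426024,  1.44657247],
       [ 0.        ,  0.        ,  0.        ,  1.        ]])}
top {'fx': 521.0103816835557, 'fy': 521.0103816835557, 'cx': 316.55226137332187, 'cy': 242.46932231673546, 'T': array([[-0.03825342, -0.96950745,  0.24205781,  0.24115544],
       [-0.99925723,  0.03824205, -0.00474705,  0.07834352],
       [-0.00465449, -0.24205961, -0.97025022,  1.50236475],
       [ 0.        ,  0.        ,  0.        ,  1.        ]])}
0.1 [ 0.2385468  -0.57698218  0.22169952] [ 0.11404314  0.2965233  -0.31642103]
```

View pics/top0.png

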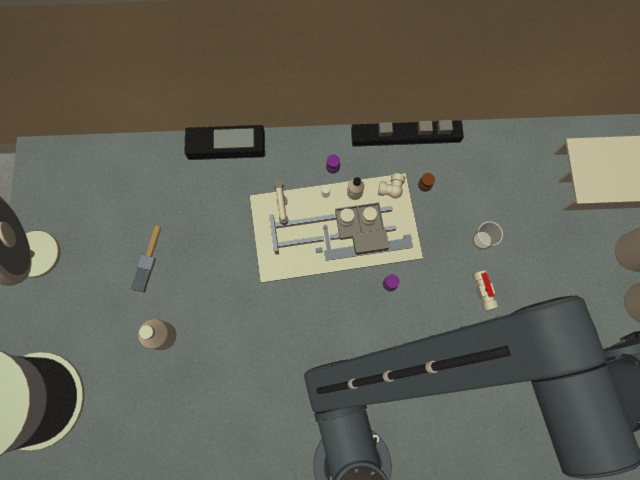

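View pics/scene0.png

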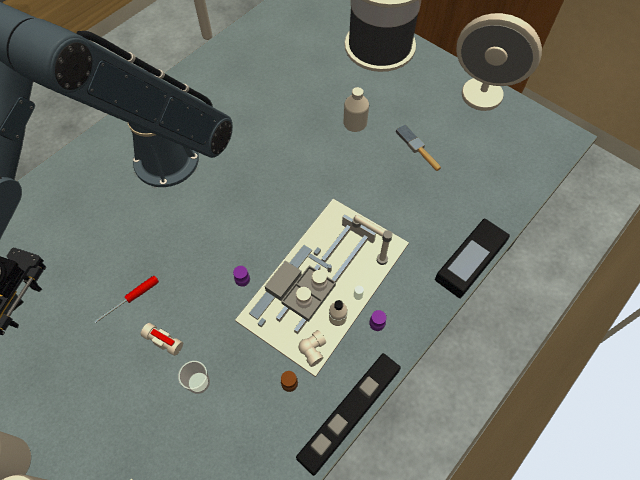

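The top view shows the board with corners at about (250,194), (407,175), (421,258) and (261,279). The wing is near (371,241) and the bar runs from (327,255) to (412,240). The lidded white jars are at (347,216) and (370,214). The look-alikes to leave alone are purple at (391,282) and (333,163) and brown at (427,182). Next I'll enlarge both views to measure.

```bash
python3 - <<'E'
import cv2,numpy as np
a=cv2.imread("pics/top0.png")[170:290,245:430]; b=cv2.imread("pics/scene0.png")[195:380,230:415]
a=cv2.resize(a,None,fx=4,fy=4,interpolation=cv2.INTER_CUBIC)
b=cv2.resize(b,None,fx=3.2,fy=3.2,interpolation=cv2.INTER_CUBIC)
cv2.imwrite("pics/a.png",a);cv2.imwrite("pics/b.png",b)
E
```

```text
(no output)
```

View pics/a.png

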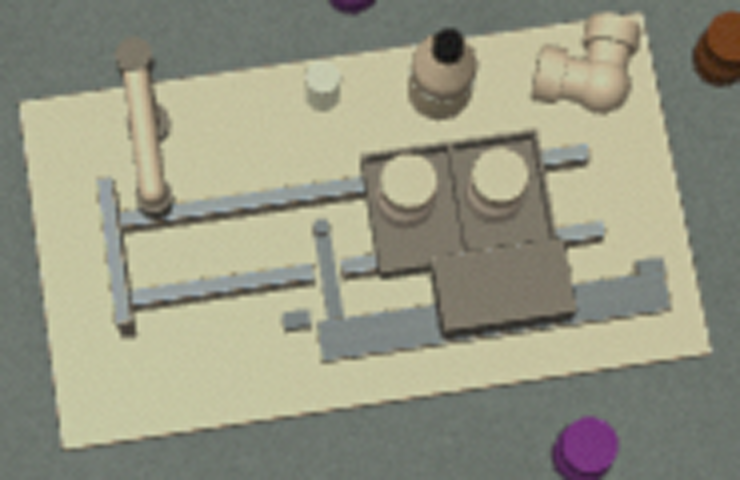

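View pics/b.png

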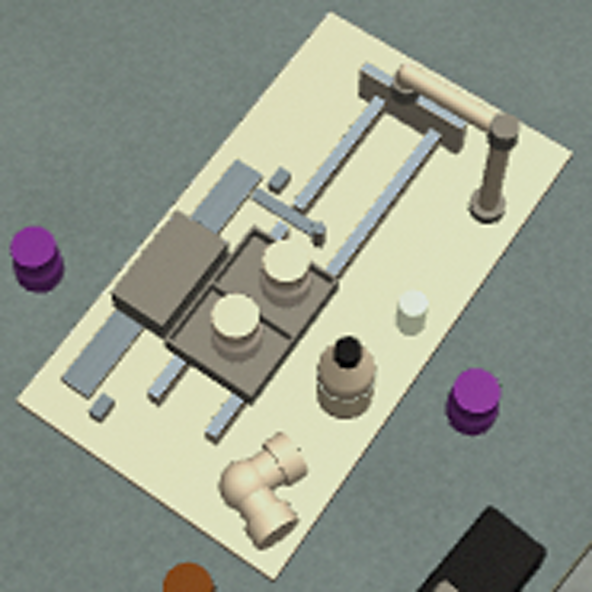

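```bash
cat > fit.py <<'E'
import numpy as np, json
from rig import bot, imaging
from scipy.optimize import least_squares
M={n:imaging.camera_model(n) for n in("top","scene")}
# station pt (mm), on carriage?, top crop px, scene crop px
D=[((140,210,10),0,(20,103),(572,152)),((-130,210,10),0,(62,449),(330,12)),((-130,-270,10),0,(711,352),(18,402)),
((140,-270,10),0,(644,12),(274,580)),((0,0,42),0,(321,227),(318,230)),((-100,-240,42),0,(669,310),(64,380)),
((-100,15,42),0,(321,362),(237,160)),((-70,15,42),0,(318,322),(263,178)),
((-100,-166,82),1,(577,315),(113,292)),((-45,-166,82),1,(563,240),(165,330)),((-100,-71,82),1,(446,333),(178,212)),((-45,-71,82),1,(432,256),(228,242))]
def proj(n,P):
    m=M[n];T=m["T"];c=(P-T[:3,3])@T[:3,:3];return np.array([m["fx"]*c[0]/c[2]+m["cx"],m["fy"]*c[1]/c[2]+m["cy"]])
def W(p,q=None):
    x,y,a=p[:3];c,s=np.cos(a),np.sin(a);return lambda P:np.array([x+c*P[0]-s*P[1],y+s*P[0]+c*P[1],P[2]])
def px(d):return {"top":np.array(d[2])/4+[245,170]-.375,"scene":np.array(d[3])/3.2+[230,195]-.34}
def res(p):
    f=W(p);r=[]
    for d in D:
        P=np.array(d[0])/1e3+[0,d[1]*p[3],0]
        for n,u in px(d).items(): r+=list(proj(n,f(P))-u)
    return np.array(r)
s=least_squares(res,[.7,.1,0,0.005],loss="soft_l1");p=s.x
def tri(d):
    return least_squares(lambda P:np.concatenate([proj(n,P)-u for n,u in px(d).items()]),[.7,.1,.04]).x
if __name__=="__main__":
    print("pose",p[:2],np.degrees(p[2]),"q",p[3]); print(np.round(s.fun.reshape(-1,4),1))
    for d in D: print(d[0],np.round(tri(d)*1e3), np.round(W(p)(np.array(d[0])/1e3+[0,d[1]*p[3],0])*1e3))
    f=W(p);yw=-.166+p[3]
    for y in(yw-.035,yw-.015,.014-.015): print("finger at",np.round(f(np.array([-.085,y,.029]))*1e3,1))
    print("dir y",-np.sin(p[2]),np.cos(p[2])); st=bot.read_state();R=np.array(st["tcp_rot"]);print(st["position"],np.round(R,3),"tool y ang",np.degrees(np.arctan2(R[1,1],R[0,1])))
E
python3 fit.py
```

```text
pose [0.65424161 0.04495888] 6.498390567609076 q 0.0004020393254044828
[[-0.6 -0.5  0.4  0.1]
 [ 0.   0.3 -0.3 -0.3]
 [ 0.4 -0.  -1.1 -0.4]
 [-0.5 -0.5 -0.1  0.5]
 [ 0.  -0.5  0.2 -0.5]
 [ 0.7 -0.4 -1.4 -0.3]
 [ 0.3 -0.3 -0.4 -0.4]
 [-0.6 -0.3  0.1 -0.7]
 [ 0.1 -1.1 -1.1  0.3]
 [ 0.  -1.  -0.9 -0.7]
 [-0.6 -0.6 -0.4 -0.9]
 [-0.4 -0.1  0.3  0.1]]
(140, 210, 10) [768. 268.  11.] [770. 269.  10.]
(-130, 210, 10) [502. 239.   9.] [501. 239.  10.]
(-130, -270, 10) [ 557. -237.    6.] [ 556. -238.   10.]
(140, -270, 10) [ 823. -207.   11.] [ 824. -207.   10.]
(0, 0, 42) [654.  45.  38.] [654.  45.  42.]
(-100, -240, 42) [ 583. -203.   36.] [ 582. -205.   42.]
(-100, 15, 42) [553.  49.  38.] [553.  49.  42.]
(-70, 15, 42) [583.  51.  39.] [583.  52.  42.]
(-100, -166, 82) [ 573. -129.   78.] [ 574. -131.   82.]
(-45, -166, 82) [ 628. -124.   75.] [ 628. -125.   82.]
(-100, -71, 82) [563. -37.  77.] [563. -37.  82.]
(-45, -71, 82) [617. -31.  83.] [618. -30.  82.]
finger at [ 592.5 -164.    29. ]
finger at [ 590.2 -144.1   29. ]
finger at [569.9  34.3  29. ]
dir y -0.11317530439483411 0.9935750351509123
[ 0.2385468  -0.57698218  0.22169952] [[ 0.924  0.382 -0.   ]
 [ 0.382 -0.924  0.002]
 [ 0.    -0.002 -1.   ]] tool y ang -67.55061558103549
```

The pose fit agrees to about 1 px, with heights within calibration error. Station: (654, 45) mm, yaw 6.5°, carriage at about 0. I'll line the tool's y axis up with the station's y axis, so the gripper body stays clear of the jars, and go above the bar behind the wing.

drive_tool:
  deltas: "0 354 404 0 -0.279; 0 354 404 0 -0.279; 0 354 404 0 -0.279; 0 354 404 0 -0.279; 0 354 404 0 -0.279; 0 354 404 0 -0.279; 0 354 404 0 -0.279; 0 354 404 0 -0.279; 0 354 404 0 -0.279; 0 354 404 0 -0.279; 0 354 404 0 -0.279; 0 354 404 0 -0.279"

```text
time_s: 1.3
position: [0.5952, -0.1693, 0.2221]
tcp_rot: [[0.993, 0.118, 0.001], [0.118, -0.993, 0.001], [0.001, -0.001, -1.0]]
force: [-1.7, -0.3, 0.9]
opening: 0.031
grasp_force: 0.0
```

drive_tool:
  deltas: "0 0 0 -50 0; 0 0 0 -100 0; 0 0 0 -120 0; 0 0 0 -120 0; 0 0 0 -120 0"

```text
time_s: 1.8
position: [0.5926, -0.1743, 0.1026]
tcp_rot: [[0.994, 0.112, -0.0], [0.112, -0.994, -0.0], [-0.0, 0.0, -1.0]]
force: [0.5, -0.9, -0.0]
opening: 0.008
grasp_force: 0.0
```

```bash
python3 - <<'E'
from rig import bot, imaging
import cv2,numpy as np
m=imaging.camera_model("wrist");s=bot.read_state();print(s["time_s"],s["position"],s["force"],s["opening"]); R=s["tcp_rot"];print(np.degrees(np.arctan2(R[1][1],R[0][1])))
im=imaging.capture("wrist")[:,:,::-1].copy(); cv2.imwrite("pics/w1.png",im)
from fit import W,p
T=m["T"]
def pr(P):
    c=(np.array(P)-T[:3,3])@T[:3,:3];return (int(m["fx"]*c[0]/c[2]+m["cx"]),int(m["fy"]*c[1]/c[2]+m["cy"]))
f=W(p)
for n,P in {"barL":(-.1,-.24,.042),"barR":(-.07,-.24,.042),"wingL":(-.1,-.166+p[3],.082),"wingR":(-.045,-.166+p[3],.082)}.items():
    u=pr(f(P));print(n,u);cv2.drawMarker(im,u,(0,0,255),0,12,1)
cv2.imwrite("pics/w1m.png",im)
E
```

```text
1.8 [ 0.59257466 -0.17434667  0.10263468] [ 0.51684493 -0.94558706 -0.04158221] 0.007789725901562382
-83.5764482775828
barL (363, 278)
barR (364, 237)
wingL (246, 303)
wingR (239, 212)
```

View pics/w1m.png

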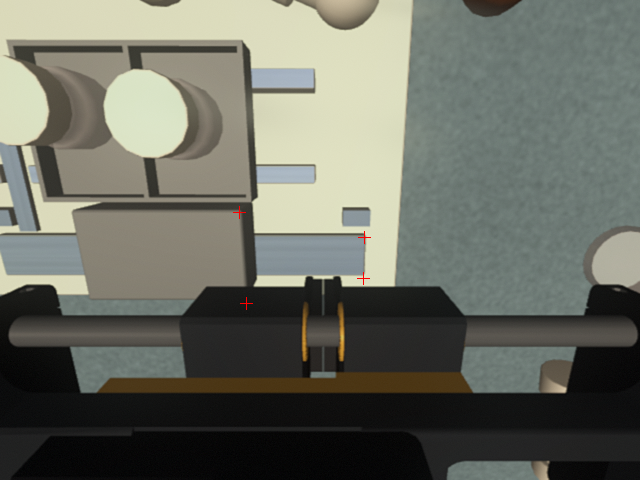

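The bar matches its predicted marks exactly, with its end at (364,235–276). The wing's rear edge, at about (247–255, 204–298), is within a few mm of the prediction. The fingers are over the bar, about 25 mm behind the wing. The camera sits on the jar side, so I'll check its height and then press.

```bash
python3 - <<'E'
from rig import bot, imaging
print(imaging.camera_model("wrist")["T"][:3,3], bot.read_state()["position"])
E
```

```text
[ 0.66884043 -0.1663788   0.2657    ] [ 0.59345477 -0.1746433   0.10374888]
```

drive_tool:
  deltas: "0 0 0 -20 0; 0 0 0 -40 0; 0 0 0 -52 0; 0 0 0 -56 0; 0 0 0 -56 0"

```text
time_s: 2.35
position: [0.5931, -0.1739, 0.0471]
tcp_rot: [[0.994, 0.112, 0.001], [0.112, -0.994, -0.0], [0.001, 0.0, -1.0]]
force: [1.3, 0.1, 0.3]
opening: 0.004
grasp_force: 0.0
```

drive_tool:
  deltas: "0 0 0 -4 0; 0 0 0 -8 0; 0 0 0 -12 0; 0 0 0 -15 0; 0 0 0 -18 0; 0 0 0 -18 0; 0 0 0 -18 0; 0 0 0 -18 0"

```text
time_s: 3.15
position: [0.5938, -0.1742, 0.0294]
tcp_rot: [[0.994, 0.113, 0.003], [0.113, -0.994, -0.001], [0.002, 0.002, -1.0]]
force: [0.6, -0.8, 5.3]
opening: 0.002
grasp_force: 3.1
```

The bar is down 12.6 mm at 5.3 N. I'll start pushing gently, 1 mm deeper.

drive_tool:
  deltas: "0 -0.6 5 -1 0; 0 -1.1 10 -1 0; 0 -1.6 14 -1 0; 0 -2 18 -1 0; 0 -2.5 22 -1 0; 0 -2.9 26 -1 0; 0 -3.4 30 -1 0; 0 -3.9 34 -1 0; 0 -4.3 38 -1 0; 0 -5 44 -1 0; 0 -5.7 50 -1 0; 0 -6.4 56 -1 0"

```text
time_s: 4.35
position: [0.5884, -0.12, 0.0288]
tcp_rot: [[0.994, 0.113, 0.005], [0.113, -0.994, -0.004], [0.004, 0.005, -1.0]]
force: [0.1, -5.6, 6.8]
opening: 0.004
grasp_force: 3.9
```

```bash
python3 - <<'E'
from rig import bot, imaging
import cv2,numpy as np
a=imaging.capture("top")[160:300,235:435,::-1]
b=imaging.capture("scene")[195:345,230:430,::-1]
f=lambda i:cv2.resize(i,(600,int(600*i.shape[0]/i.shape[1])),interpolation=cv2.INTER_CUBIC)[:]
c=np.vstack([cv2.resize(f(a),(420,294)),cv2.resize(f(b),(420,300))]);cv2.imwrite("pics/c2.png",c)
E
```

```text
(no output)
```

View pics/c2.png

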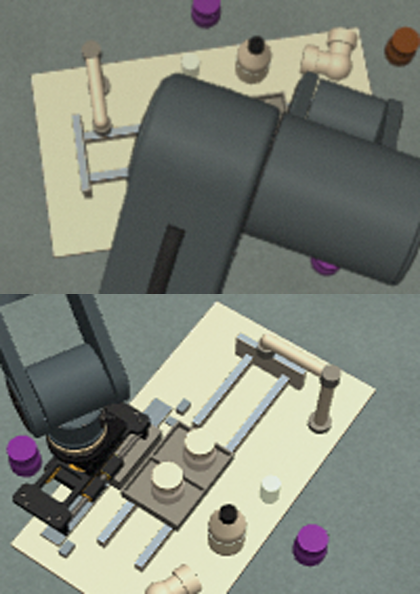

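The scene view shows the carriage moving with both jars upright and the fingers behind the wing. Continuing.

drive_tool:
  deltas: "0 -0.7 6 0 0; 0 -1.4 12 0 0; 0 -2.1 18 0 0; 0 -2.7 24 0 0; 0 -3.4 30 0 0; 0 -4.1 36 0 0; 0 -4.8 42 0 0; 0 -5.5 48 0 0; 0 -6.2 54 0 0; 0 -6.8 60 0 0; 0 -7.5 66 0 0; 0 -8.2 72 0 0"

```text
time_s: 5.65
position: [0.5803, -0.0476, 0.0288]
tcp_rot: [[0.994, 0.113, 0.005], [0.113, -0.994, -0.003], [0.004, 0.004, -1.0]]
force: [1.6, -5.3, 5.5]
opening: 0.003
grasp_force: 4.0
```

drive_tool:
  deltas: "0 -0.7 6 0 0; 0 -1.4 12 0 0; 0 -2.1 18 0 0; 0 -2.7 24 0 0; 0 -3.4 30 0 0; 0 -4 35 0 0; 0 -4.6 40 0 0; 0 -5.1 45 0 0; 0 -5.7 50 0 0; 0 -6.2 54 0 0; 0 -6.6 58 0 0; 0 -7.1 62 0 0"

```text
time_s: 6.85
position: [0.5733, 0.0148, 0.0287]
tcp_rot: [[0.994, 0.113, 0.005], [0.113, -0.994, -0.003], [0.005, 0.003, -1.0]]
force: [1.4, -5.1, 8.0]
opening: 0.005
grasp_force: 4.0
```

drive_tool:
  deltas: "0 -0.4 3 0 0; 0 -0.7 6 0 0; 0 -1 9 0 0; 0 -1.3 11 0 0; 0 -1.5 13 0 0; 0 -1.7 15 0 0; 0 -1.9 16.5 0 0; 0 -2.0 18 0 0; 0 -2.0 18 0 0"

```text
time_s: 7.75
position: [0.5712, 0.0329, 0.0287]
tcp_rot: [[0.994, 0.113, 0.005], [0.113, -0.994, -0.002], [0.004, 0.003, -1.0]]
force: [0.7, -4.6, 6.8]
opening: 0.006
grasp_force: 4.8
```

Not at the stop yet, so I'll creep on until the force rises.

drive_tool:
  deltas: "0 -0.1 1 0 0; 0 -0.2 2 0 0; 0 -0.3 3 0 0; 0 -0.4 4 0 0; 0 -0.4 4 0 0"

```text
time_s: 8.25
position: [0.5713, 0.0331, 0.0288]
tcp_rot: [[0.993, 0.115, 0.005], [0.115, -0.993, -0.007], [0.004, 0.008, -1.0]]
force: [-0.0, -18.0, 7.3]
opening: 0.005
grasp_force: 10.8
```

The force jumped to 18 N with no further motion, at station y of about −2 mm as expected, so the carriage is on the stop. I'll ease back a little with the bar still held down, then lift straight up.

drive_tool:
  deltas: "0 0.4 -3 0 0; 0 0.7 -6 0 0; 0 0.9 -8 0 0; 0 0.9 -8 0 0; 0 0.9 -8 4 0; 0 0.9 -8 8 0; 0 0.9 -8 13 0; 0 0.9 -8 20 0; 0 0.9 -8 40 0; 0 0.9 -8 80 0; 0 0.9 -8 120 0; 0 0.9 -8 150 0"

```text
time_s: 9.45
position: [0.5688, 0.0302, 0.1792]
tcp_rot: [[0.994, 0.113, -0.001], [0.113, -0.994, -0.0], [-0.001, 0.0, -1.0]]
force: [0.1, 0.2, -0.4]
opening: 0.008
grasp_force: 0.0
```

drive_tool:
  deltas: "0 -40 -50 20 0; 0 -60 -100 20 0; 0 -80 -150 20 0; 0 -100 -200 20 0; 0 -120 -250 20 0; 0 -120 -300 20 0; 0 -120 -350 20 0; 0 -120 -350 20 0; 0 -120 -350 20 0; 0 -120 -350 20 0"

```text
time_s: 10.45
position: [0.4482, -0.3191, 0.1967]
tcp_rot: [[0.994, 0.111, -0.002], [0.111, -0.994, 0.003], [-0.002, -0.003, -1.0]]
force: [0.2, 0.3, 0.1]
opening: 0.002
grasp_force: 0.0
```

```bash
python3 - <<'E'
from rig import bot, imaging
import cv2,numpy as np
a=imaging.capture("top")[160:300,235:435,::-1]
b=imaging.capture("scene")[195:345,230:430,::-1]
c=np.vstack([cv2.resize(a,(420,294),interpolation=cv2.INTER_CUBIC),cv2.resize(b,(420,300),interpolation=cv2.INTER_CUBIC)]);cv2.imwrite("pics/c3.png",c)
E
```

```text
(no output)
```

View pics/c3.png

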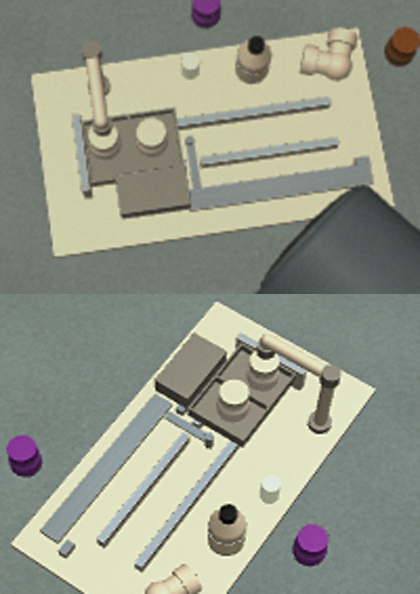

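The carriage sits against the end stop with both jars upright. The pin is up behind it at (190,141) in the top view and (209,439) in the scene view, the same pixels as at rest. The bystanders haven't moved and the arm is clear.

```bash
python3 -c "
from rig import bot
print(bot.hand_in())"
```

```text
the job is handed in; nothing more can be done
None
```

The carriage is pushed home against the end stop with the catch pin up behind it, both jars are upright and the bystanders in view are unmoved; I handed the job in at about 10.5 s, but the hand-in returned no verdict.

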